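Fetch the cork block from behind the jars

ROBOT

A 6-joint arm with a two-finger parallel gripper is mounted at the origin on a cart in front of the work surface, level with it; the furniture and walls round the work are solid. World frame = base frame: x ahead of the robot, y to its left, z up, the work surface at z = 0. Lengths are in m, angles in rad, forces in N, time in s.
With the tool pointing down it reaches from about 0.35 to 0.85 m from the base axis. Payload 8.1 kg.
Tool frame: the origin (TCP) lies at the very end of the fingers, on their centre line; the grasp point (between the pads) lies 19 mm behind it; z points along the fingers, y is the direction in which the jaws open and shut (so a half turn about z gives the same grasp; the last joint's range is limited). The gripper opens to 93 mm and grips with 3 to 60 N. Pads are 15 mm wide; open, the fingers measure 128 mm over their backs; the gripper's body (75 mm by 188 mm) begins 65 mm behind the grasp point.
Start: joints at [-1.412, 0.13, 1.488, -0, 1.523, -0.085], TCP at [0.145, -0.582, 0.219] pointing down, gripper open.
Joint ranges: [-2.96, 2.96], [-0.89, 2.26], [0.02, 2.5], [-1.34, 4.48], [0, 2.73], [-2.66, 2.66]. Speed limits (rad/s): [2.39, 2.39, 2.79, 3.14, 3.14, 3.14].

INTERFACE

Orientations are given as a rotation vector (axis times angle).
In Python, from plant import * gives the robot as it stands.
- The arm moves only by the tool apply_moves, never from a script. Its argument "commands" is one flat list of numbers, 7 for each row, row after row: the shift along the world's x, y, z in cm, then the turn, a rotation vector about the world's x, y, z in rad, then the finger opening in cm, from 0 to 9.3. A call has 1 to 8 rows; each row shifts and turns the pose as measured when the row begins; what a row does not reach is not made up. A row lasts 1/8 s, in which the tool goes at most 62.5 mm and 10.7 degrees, less where a joint would pass 70% of its speed; a pose out of reach is approached as far as the arm can. A call with a gripper value outside its range is refused whole. The fingers move at their own pace and stop on an object; "squeeze" is the grip in N (left out, the last holds). Time passes only in rows, so rows that do not move let the fingers close. It gives the time, the measured TCP pose, the force and the opening at its end, in the units of the state.
- read_state(): the state, without advancing time (a new reading comes with each control period).
- read_camera(name): name is "side" or "top" or "wrist"; returns (picture, depth): 384x512x3 uint8, blue, green, red; 384x512 float32, m along the optical axis (not along the pixel's ray), 0 where there is no reading.
- camera_model(name): a dict with "intrinsics" (3x3 intrinsics, pixels), "dist_coeffs" ([k1, k2, p1, p2, k3] as OpenCV has them; the pictures are not rectified), "R" (3x3) and "t" (3): a world point X has camera coordinates R X + t. Camera axes: x right, y down, z forward; pixel columns grow to the right and rows downward; lengths in m; the calibration is good to about 2 mm. A picture is of the moment at which its call begins: read the wrist's pose just before it. camera_model takes no time and is no camera call; for the wrist camera it gives the pose at the moment of the call.
- close_job(): hands the job in, once; it reports no verdict.
Trained networks look in the newest picture that a camera, given by its name, has taken for a name from the list of things; names that differ only in an ending like _2 or _b are one class to them, and where a whole thing is asked for, a point or a joint stands for the part that bears it (a point fixed in the world has none). Each returns a list of dicts, best first, with "conf" (0 to 1); they miss things now and then, are a little off and sometimes report something else, mostly with a low value. They report only what shows in the picture. A call takes as long as a camera call.
- find_in(query, camera): "point" ([x, y, z] in m, in the coordinates of the camera as it stood for that picture, good to about 4 mm: the middle of the surface that is visible of it).
- cut_out(query, camera): "mask" (384x512 bool, what is visible of it).
- spot_point(query, camera): "point" ([x, y, z] in m, in the coordinates of the camera as it stood for that picture, good to about 4 mm: a listed point, or the origin of a listed thing).
The state is a dict: "t": time; "q": joint angles; "dq": joint speeds; "joint_torque": joint torques, N m; "tool_pos": TCP position; "orientation": TCP orientation; "force": force on the tool from outside, world axes, zero at the start; "wrist_torque": the same for the moment, N m; "opening": finger opening in m.
Only numpy, scipy, OpenCV 4.12 (cv2) and the standard library are available. Lean on these libraries where they do the work, as an engineer would, in place of code of your own. Each camera call takes 0.05 s, during which the arm holds its last target. There are 200 camera calls.

TASK

Get the cork sanding block out from behind the three jars on the bench stand. First clear all three jars out of the way into the long wooden side tray, then fetch the block and lay it flat, lengthwise, in the middle of the rubber-lined metal tray, and only then stand each jar back on the very spot of the stand that it came from. Keep the jars upright throughout.

Things in the scene. Friction and masses are not known exactly. Their poses are not given: they have to be found in the camera images.
- jar_large: closed round glass jar with a plain screw cap, the largest, red cap (64 mm diameter, 93 mm high), 0.3 kg; origin at the centre of its underside, z up. The glass below 75 mm is the place to grip. It stands upright on one of the three cork discs of the stand
- jar_medium: closed round glass jar with a plain screw cap, the middle-sized one, dark grey cap (56 mm diameter, 78 mm high), 0.2 kg; origin at the centre of its underside, z up. The glass below 60 mm is the place to grip. It stands upright on one of the three cork discs of the stand
- jar_small: closed round glass jar with a plain screw cap, the smallest, off-white cap (48 mm diameter, 68 mm high), 0.16 kg; origin at the centre of its underside, z up. The glass below 60 mm is the place to grip. It stands upright on one of the three cork discs of the stand
- cork_block: tan cork sanding block, 46 (its x) x 86 (its y) x 22 mm (z), 0.05 kg, lying flat on the stand behind the two rear jars, its length across the stand; origin at the centre of its underside. The little dark carving beside it on the stand is fixed and not part of the job
- stand: fixed wooden stand: board 250 (x) x 166 (y) mm, top face 10 mm above the table; back rail 45 mm high (inner face at x +130 mm), side cheeks 5 mm thick, 22 mm high, front (-x) open. Origin on the table under the midpoint of the two rear jars; x to the back, y left. Flush 70 mm cork discs at (-62, 0), (0, 42), (0, -42) mm hold one jar each (within 4 mm), shuffled; block near (65, 0)
- side_tray: fixed low wooden tray, 240 (x) x 120 (y) mm, walls 6 mm thick and 18 mm high, inner floor 6 mm above the table; origin at the centre of its underside. Empty at the start; room for the three jars in a row along its x axis, about 75 mm apart
- work_tray: fixed low metal tray with a black rubber lining, 170 (x, its length) x 140 (y) mm, walls 5 mm thick and 9 mm high, upper face of the lining 6 mm above the table; origin at the centre of its underside

How it is judged:
On the way, in this order (a step that is already met when the one before it is completed fails the run):
1. all three jars stand upright in the side tray while the block still lies on the stand (x of jar_large in the frame of side_tray between -0.105 and 0.105 m and y of jar_large in the frame of side_tray between -0.045 and 0.045 m and z of each of jar_large, jar_medium, jar_small in the frame of side_tray below 0.012 m and angle between each of jar_large, jar_medium, jar_small's own z axis and vertical below 0.1 rad and x of jar_medium in the frame of side_tray between -0.105 and 0.105 m and y of jar_medium in the frame of side_tray between -0.045 and 0.045 m and x of jar_small in the frame of side_tray between -0.105 and 0.105 m and y of jar_small in the frame of side_tray between -0.045 and 0.045 m and distance of cork_block from where it was at the start of the episode below 0.02 m), for 0.2 s.
2. the block lies lengthwise in the middle of the metal tray, the jars still in the side tray (horizontal distance between cork_block and work_tray below 0.02 m and z of cork_block in the frame of work_tray below 0.012 m and angle between each of cork_block, jar_large, jar_medium, jar_small's own z axis and vertical below 0.1 rad and angle between the y axis of cork_block and the x axis of work_tray, either way round below 0.26 rad and x of jar_large in the frame of side_tray between -0.105 and 0.105 m and y of jar_large in the frame of side_tray between -0.045 and 0.045 m and z of each of jar_large, jar_medium, jar_small in the frame of side_tray below 0.012 m and x of jar_medium in the frame of side_tray between -0.105 and 0.105 m and y of jar_medium in the frame of side_tray between -0.045 and 0.045 m and x of jar_small in the frame of side_tray between -0.105 and 0.105 m and y of jar_small in the frame of side_tray between -0.045 and 0.045 m), for 0.2 s.
At the end, for the whole second after the job is handed in: The block lies flat on the lining of the metal tray, its centre within 20 mm of the tray's and its length within 15 degrees of the tray's length; each jar stands upright within 12 mm of where it stood at the start; all at rest (horizontal distance between cork_block and work_tray below 0.02 m and z of cork_block in the frame of work_tray below 0.012 m and angle between each of cork_block, jar_large, jar_medium, jar_small's own z axis and vertical below 0.1 rad and angle between the y axis of cork_block and the x axis of work_tray, either way round below 0.26 rad and linear speed of each of cork_block, jar_large, jar_medium, jar_small below 0.02 m/s and distance of each of jar_large, jar_medium, jar_small from where it was at the start of the episode below 0.012 m); the robot touches nothing.
It fails at once if a jar is tipped over (more than 30 degrees) (angle between any of jar_large, jar_medium, jar_small's own z axis and vertical above 0.52 rad).
It also fails if it takes over 147 s, if anything falls off the work surface, if the arm or the gripper's body presses on something with over 40 N, if the wrist force passes 120 N, or if a joint passes its speed limit or range.

## Working session

There is one attempt and no reset: what is moved stays moved. The work goes in short steps, Python scripts to look and compute and a tool call to move; the robot and the scene stay as the last step left them, time stands still between calls to the robot, and variables do not carry over. Pictures are saved under pics/ and viewed, about 12 in all and at most 16, crops included, and the job is handed in when it is done.

Besides the shell and the picture viewer there is one more tool, called after "Call:" as a command line: name --argument value ..., lists and objects as JSON in quotes. apply_moves: Moves the arm, as the interface text tells. Its arguments: {"type":"object","properties":{"commands":{"type":"array"},"squeeze":{"type":"number"}},"required":["commands"]}

```bash
mkdir -p pics; ls; cat > h.py <<'E'
from plant import *
import numpy as np, cv2
def w(cam,p):
    m=camera_model(cam); return np.array(m["R"]).T@(np.array(p)-np.array(m["t"]))
def cloud(cam,depth):
    m=camera_model(cam);K=np.array(m["intrinsics"]);h,wd=depth.shape
    uv=np.stack(np.meshgrid(np.arange(wd),np.arange(h)),-1).reshape(-1,1,2).astype(np.float64)
    n=cv2.undistortPoints(uv,K,np.array(m["dist_coeffs"])).reshape(h,wd,2)
    P=np.dstack([n*depth[...,None],depth])
    return (P-np.array(m["t"]))@np.array(m["R"])
E
python3 - <<'E'
from h import *
s=read_state();print(s["t"],s["tool_pos"],s["orientation"],s["opening"])
for c in ["top","side"]:
    im,d=read_camera(c);cv2.imwrite(f"pics/{c}0.png",im);np.save(f"{c}0.npy",d)
    for n in ["jar_large","jar_medium","jar_small","cork_block","stand","side_tray","work_tray"]:
        for r in spot_point(n,c)[:2]: print(c,n,round(r["conf"],2),w(c,r["point"]).round(4))
print(read_state()["t"])
E
```

```text
pics
0.0 [ 0.14473543 -0.58169424  0.21761659] [-3.11648618e+00 -3.81739878e-01  1.54717533e-04] 0.09314262104380518
top jar_large 0.73 [0.5376 0.128  0.0156]
top jar_medium 0.71 [0.4828 0.1686 0.0168]
top jar_small 0.87 [0.5468 0.2075 0.0105]
top cork_block 0.89 [0.6075 0.1643 0.0097]
top stand 0.56 [0.5432 0.1643 0.0042]
top stand 0.54 [ 0.5501 -0.0645  0.0031]
top side_tray 0.77 [ 0.4929  0.3626 -0.0016]
top work_tray 0.67 [0.5393 0.124  0.0115]
top work_tray 0.58 [ 0.5493 -0.0649  0.0044]
side jar_large 0.86 [0.5346 0.1259 0.0145]
side jar_medium 0.9 [0.4829 0.1707 0.0155]
side jar_medium 0.7 [0.4924 0.363  0.0015]
side cork_block 0.63 [0.6055 0.164  0.0135]
side stand 0.6 [0.5419 0.1661 0.002 ]
side side_tray 0.86 [4.945e-01 3.630e-01 4.000e-04]
side work_tray 0.67 [ 0.5477 -0.0671  0.004 ]
side work_tray 0.27 [0.5357 0.1279 0.0145]
0.8
```

View pics/top0.png

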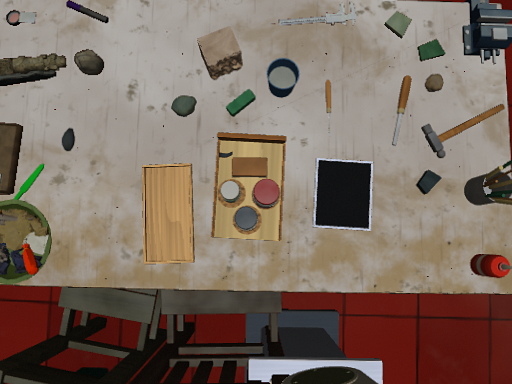

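View pics/side0.png

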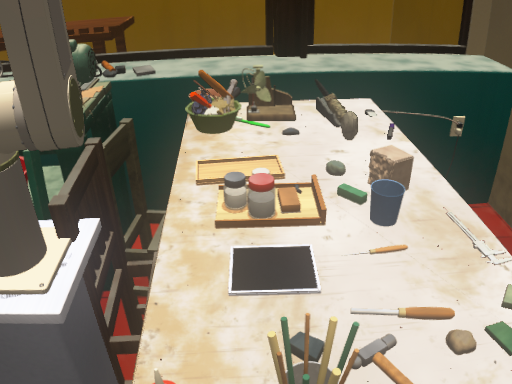

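```bash
python3 - <<'E'
from h import *
from scipy.spatial.transform import Rotation as Ro
s=read_state();print(Ro.from_rotvec(s["orientation"]).as_matrix().round(3))
im,_=read_camera("top");d=np.load("top0.npy");P=cloud("top",d)
for n,h in [("jar_large",.103),("jar_medium",.088),("jar_small",.078),("cork_block",.032)]:
    r=cut_out(n,"top")
    if not r: print(n,"none");continue
    m=r[0]["mask"]&(d>0);Q=P[m];
    z=Q[:,2];k=abs(z-h)<.006;T=Q[k]
    print(n,round(r[0]["conf"],2),k.sum(),"ztop",np.median(T[:,2]).round(4) if k.any() else (z.min(),z.max()))
    if k.any():
        c,wh,a=cv2.minAreaRect(T[:,:2].astype(np.float32)*1000);print("  rect",np.round(c,1),np.round(wh,1),round(a,1)," circ",[np.round(v,1) for v in cv2.minEnclosingCircle(T[:,:2].astype(np.float32)*1000)])
for n in ["side_tray","work_tray","stand"]:
    for r in cut_out(n,"top")[:2]:
        m=r["mask"]&(d>0);Q=P[m];Q=Q[(Q[:,2]<.03)];c,wh,a=cv2.minAreaRect(Q[:,:2].astype(np.float32)*1000)
        print(n,round(r["conf"],2),np.round(c,1),np.round(wh,1),round(a,1))
E
```

```text
[[ 0.97   0.241  0.   ]
 [ 0.241 -0.97  -0.   ]
 [ 0.     0.    -1.   ]]
jar_large 0.85 519 ztop 0.1044
  rect [540.6 124.8] [55.3 56.6] 46.2  circ [array([540.8, 124.5]), np.float64(28.7)]
jar_medium 0.62 391 ztop 0.0891
  rect [482.1 169.2] [47.4 49.5] 1.4  circ [array([482.2, 169.6]), np.float64(25.1)]
jar_small 0.59 277 ztop 0.0791
  rect [545.  206.8] [40.9 41.6] 64.7  circ [array([544.8, 207.4]), np.float64(21.4)]
cork_block 0.86 643 ztop 0.0334
  rect [608.8 164.2] [85.  45.5] 89.6  circ [array([607.6, 164.2]), np.float64(45.8)]
side_tray 0.64 [495.4 363.2] [248.6 129.8] 3.4
work_tray 0.75 [549.9 -63.6] [141.1 177.7] 87.6
stand 0.56 [565.9 165.7] [167.9 260.8] 87.9
```

The top view shows the jars on the stand: white/small at (230,190), red/large at (266,192), grey/medium at (247,217). The block is at (250,167), the side tray at (168,213) and the work tray at (343,194). The side view agrees with this. I'll take medium first, then large with the jaws diagonal, then small.

Call:
apply_moves --commands '[4.5,4,0,0,0,-0.12,9.3,4.5,4,0,0,0,-0.12,9.3,4.5,4,0,0,0,0,9.3,4.5,4,0,0,0,0,9.3,3,5,0,0,0,0,9.3,3,5,0,0,0,0,9.3,3,5,0,0,0,0,9.3,3,5,0,0,0,0,9.3]' --squeeze 15

```text
t: 2.2
tool_pos: [0.4497, -0.2138, 0.2192]
orientation: [3.139, -0.019, 0.004]
force: [0.8, -0.5, 0.4]
opening: 0.0927
```

Call:
apply_moves --commands '[0.5,5.5,0,0,0,0,9.3,0.5,5.5,0,0,0,0,9.3,0.5,5.5,0,0,0,0,9.3,0.5,5.5,0,0,0,0,9.3,0.5,5.5,0,0,0,0,9.3,0.5,5.5,0,0,0,0,9.3,0.2,5.3,0,0,0,0,9.3,0,0,0,0,0,0,9.3]'

```text
t: 3.2
tool_pos: [0.4825, 0.1859, 0.221]
orientation: [3.14, -0.011, 0.013]
force: [0.6, 0.0, 0.6]
opening: 0.093
```

```bash
python3 - <<'E'
from h import *
s=read_state();print(s["tool_pos"],s["orientation"],s["q"])
im,d=read_camera("wrist");cv2.imwrite("pics/w1.png",im);P=cloud("wrist",d)
for lo,hi,n in [(.083,.094,"med"),(.097,.11,"large"),(.073,.083,"small")]:
    k=(d>0)&(P[...,2]>lo)&(P[...,2]<hi)&(P[...,0]>.4)&(P[...,0]<.6)&(P[...,1]>.08)&(P[...,1]<.25)
    nl,lab,st,_=cv2.connectedComponentsWithStats(k.astype(np.uint8))
    for i in range(1,nl):
        if st[i,4]>150:
            T=P[lab==i];c,r=cv2.minEnclosingCircle(T[:,:2].astype(np.float32)*1000);print(n,st[i,4],np.round(c,1),round(r,1),np.median(T[:,2]).round(4))
E
```

```text
[0.48246346 0.18587305 0.2209805 ] [ 3.13983451 -0.01085549  0.01269953] [ 0.27136421 -0.10352627  1.71998979 -0.00384997  1.5178089   1.84926503]
med 1492 [481.2 167.9] 25.2 0.087
large 2526 [539.7 122.9] 28.9 0.102
small 291 [539.7 123.1] 31.7 0.0776
small 1219 [544.4 206.1] 21.5 0.0769
```

Call:
apply_moves --commands '[0,-1.7,0,0,0,0,9.3,0,0,-5,0,0,0,9.3,0,0,-5,0,0,0,9.3,0,0,0,0,0,0,9.3]'

```text
t: 3.75
tool_pos: [0.4839, 0.1589, 0.1206]
orientation: [3.137, -0.022, 0.018]
force: [-0.7, -1.1, -0.6]
opening: 0.093
```

Call:
apply_moves --commands '[-0.1,0.9,0,0,0,0,9.3,0,0,0,0,0,0,9.3,0,0,0,0,0,0,9.3]'

```text
t: 4.12
tool_pos: [0.4865, 0.1671, 0.1268]
orientation: [3.139, -0.027, 0.03]
force: [0.3, -0.0, -0.6]
opening: 0.093
```

Call:
apply_moves --commands '[-0.45,0.1,-3,0,0.019,0.015,9.3,0,0,-3,0,0,0,9.3,0,0,0,0,0,0,9.3]'

```text
t: 4.5
tool_pos: [0.4852, 0.1692, 0.0705]
orientation: [3.141, -0.0, 0.012]
force: [-0.3, 0.0, 0.5]
opening: 0.0933
```

Call:
apply_moves --commands '[-0.4,0,-2,0,0.008,0,9.3,0,0,-1.6,0,0,0,9.3,0,0,0,0,0,0,9.3]'

```text
t: 4.88
tool_pos: [0.4829, 0.1698, 0.0353]
orientation: [-3.142, -0.0, -0.005]
force: [-0.9, -0.2, 0.5]
opening: 0.0933
```

Call:
apply_moves --commands '[0,0,0,0,0,0,5,0,0,0,0,0,0,5,0,0,0,0,0,0,5,0,0,0,0,0,0,5,0,0,0,0,0,0,5]' --squeeze 15

```text
t: 5.5
tool_pos: [0.4843, 0.1702, 0.037]
orientation: [-3.141, -0.0, -0.009]
force: [-0.3, 0.9, -1.5]
opening: 0.0556
```

Call:
apply_moves --commands '[0,0,4,0,0,0,5,0,0,4,0,0,0,5,-1.6,4.7,0,0,0,0,5,-1.6,4.7,0,0,0,0,5,-1.6,4.7,0,0,0,0,5,-1.6,3,0,0,0,0,5,0,0,0,0,0,0,5,0,0,0,0,0,0,5]'

```text
t: 6.5
tool_pos: [0.4158, 0.3439, 0.1169]
orientation: [3.14, -0.004, 0.002]
force: [-0.2, -0.1, -2.2]
opening: 0.0557
```

Call:
apply_moves --commands '[0.3,1.6,0,0,0,0,5,0,0,-3,0,0,0,5,0,0,-3,0,0,0,5,0,0,0,0,0,0,5]'

```text
t: 7.0
tool_pos: [0.4222, 0.3601, 0.0563]
orientation: [-3.141, 0.012, -0.005]
force: [0.0, -0.9, -2.0]
opening: 0.0556
```

Call:
apply_moves --commands '[-0.2,0,-1.5,0,0,0,5,0,0,-0.7,0,0,0,5,0,0,0,0,0,0,5]'

```text
t: 7.38
tool_pos: [0.4221, 0.361, 0.0355]
orientation: [-3.139, 0.014, -0.01]
force: [-0.6, -0.5, -2.4]
opening: 0.0558
```

Call:
apply_moves --commands '[0,0,-0.3,0,-0.005,0,5,0,0,0,0,0,0,5]'

```text
t: 7.62
tool_pos: [0.423, 0.3616, 0.0337]
orientation: [-3.138, 0.014, -0.021]
force: [0.0, -0.3, -2.6]
opening: 0.0555
```

Call:
apply_moves --commands '[-0.1,0,-0.2,0,0.014,0,5,0,0,-0.1,0,0,0,5]'

```text
t: 7.88
tool_pos: [0.4229, 0.3621, 0.0329]
orientation: [-3.137, 0.013, -0.0]
force: [-4.6, -3.6, 6.8]
opening: 0.0557
```

Call:
apply_moves --commands '[0,0,0,0,0,0,8,0,0,0,0,0,0,8,0,0,0,0,0,0,8,0,0,0,0,0,0,8]'

```text
t: 8.38
tool_pos: [0.4237, 0.3627, 0.0339]
orientation: [-3.136, 0.013, -0.001]
force: [-0.3, 0.6, -0.1]
opening: 0.0792
```

Call:
apply_moves --commands '[0,0,5,0,0,0,9,0,0,5,0,0,0,9.3,1,-2,3,0,0,0.1,9.3,2.5,-5,0,0,0,0.15,9.3,2.5,-5,0,0,0,0.15,9.3,2.5,-5,0,0,0,0.15,9.3,2,-4,0,0,0,0.15,9.3,0,0,0,0,0,0,9.3]'

```text
t: 9.38
tool_pos: [0.5299, 0.146, 0.1683]
orientation: [-2.939, -1.103, -0.004]
force: [-0.1, -0.1, -0.5]
opening: 0.0927
```

```bash
python3 - <<'E'
from h import *
s=read_state();print(s["tool_pos"],s["orientation"],s["q"])
for r in find_in("jar_medium","top")[:0]: pass
im,d=read_camera("wrist");P=cloud("wrist",d)
for lo,hi,n in [(.097,.11,"large"),(.073,.083,"small")]:
    k=(d>0)&(P[...,2]>lo)&(P[...,2]<hi)&(P[...,0]>.4)&(P[...,0]<.6)&(P[...,1]>.08)&(P[...,1]<.25)
    nl,lab,st,_=cv2.connectedComponentsWithStats(k.astype(np.uint8))
    for i in range(1,nl):
        if st[i,4]>150:
            T=P[lab==i];c,r=cv2.minEnclosingCircle(T[:,:2].astype(np.float32)*1000);print(n,st[i,4],np.round(c,1),round(r,1),np.median(T[:,2]).round(4))
E
```

```text
[0.52991448 0.14601725 0.16827679] [-2.93930534 -1.10251666 -0.00369835] [0.17372543 0.02139141 1.69527406 0.00273767 1.42303768 1.0264146 ]
large 3003 [539.3 126.1] 28.9 0.102
small 1700 [543.9 209.2] 21.6 0.0769
small 445 [540.1 127. ] 31.9 0.0777
```

Call:
apply_moves --commands '[0.9,-2,0,0,0,0,9.3,0,0,-2,0,0,0,9.3,0,0,0,0,0,0,9.3]'

```text
t: 9.85
tool_pos: [0.5358, 0.1325, 0.1462]
orientation: [-2.937, -1.099, -0.001]
force: [-0.3, -0.5, -0.3]
opening: 0.0928
```

Call:
apply_moves --commands '[0.4,-0.8,-1,0,0,0,9.3,0,0,-3,0,0,0,9.3,0,0,0,0,0,0,9.3]'

```text
t: 10.22
tool_pos: [0.5391, 0.1259, 0.1043]
orientation: [-2.936, -1.103, -0.0]
force: [-0.8, 0.1, 0.0]
opening: 0.0931
```

Call:
apply_moves --commands '[0.1,-0.1,-3,0,0,0,9.3,0,0,-2.4,0,0,0,9.3,0,0,0,0,0,0,9.3]'

```text
t: 10.6
tool_pos: [0.5422, 0.1255, 0.0526]
orientation: [-2.936, -1.103, -0.006]
force: [-0.2, 0.0, 0.0]
opening: 0.0932
```

Call:
apply_moves --commands '[-0.25,-0.1,-0.5,0,0,0,9.3,0,0,0,0,0,0,6,0,0,0,0,0,0,6,0,0,0,0,0,0,5.8,0,0,0,0,0,0,5.8,0,0,0,0,0,0,5.8]' --squeeze 18

```text
t: 11.35
tool_pos: [0.5425, 0.1251, 0.0522]
orientation: [-2.937, -1.104, -0.016]
force: [-0.4, -0.6, -1.8]
opening: 0.0631
```

Call:
apply_moves --commands '[0,0,4,0,0,0,5.8,0,0,4,0,0,0,5.8,0,0,3,0,0,0,5.8,-0.9,4,0,0,0,-0.15,5.8,-0.9,5,0,0,0,-0.15,5.8,-0.9,5,0,0,0,-0.15,5.8,-0.9,4,0,0,0,-0.15,5.8,0,2,0,0,0,-0.1,5.8]'

```text
t: 12.35
tool_pos: [0.5021, 0.3277, 0.1619]
orientation: [-3.14, 0.011, -0.008]
force: [1.2, -0.9, -2.0]
opening: 0.0633
```

Call:
apply_moves --commands '[-0.2,2.6,0,0,0,0,5.8,0,0,0,0,0,0,5.8,0,0,-3,0,0,0,5.8,0,0,-3,0,0,0,5.8,0,0,0,0,0,0,5.8]'

```text
t: 12.98
tool_pos: [0.4986, 0.3536, 0.0984]
orientation: [3.14, -0.009, 0.004]
force: [0.1, -0.3, -2.0]
opening: 0.0631
```

Call:
apply_moves --commands '[-0.1,0.9,-2,0,0,0,5.8,0,0,-1.7,0,0,0,5.8,0,0,0,0,0,0,5.8]'

```text
t: 13.35
tool_pos: [0.4989, 0.3629, 0.0612]
orientation: [3.141, -0.011, 0.007]
force: [-0.1, -0.5, -3.2]
opening: 0.0635
```

Call:
apply_moves --commands '[-0.2,0,-0.9,0,0.005,0,5.8,0,0,-0.2,0,0,0,5.8,0,0,-0.1,0,0,0,5.8]'

```text
t: 13.72
tool_pos: [0.4976, 0.3634, 0.0498]
orientation: [-3.141, 0.01, -0.002]
force: [0.0, 0.4, -2.9]
opening: 0.0634
```

Call:
apply_moves --commands '[0,0,-0.25,0,0.002,0,5.8,0,0,-0.2,0,0,0,5.8]'

```text
t: 13.98
tool_pos: [0.4981, 0.3639, 0.0482]
orientation: [-3.14, 0.01, 0.0]
force: [-7.6, -3.9, 15.3]
opening: 0.0632
```

Call:
apply_moves --commands '[0,0,0.05,0,0,0,8.5,0,0,0,0,0,0,8.5,0,0,0,0,0,0,8.5,0,0,0,0,0,0,8.5,0,0,5,0,0,0,8.5,0,0,5,0,0,0,9.3,0,0,0,0,0,0,9.3]'

```text
t: 14.85
tool_pos: [0.4986, 0.364, 0.152]
orientation: [-3.14, 0.01, -0.002]
force: [0.7, -0.1, 0.5]
opening: 0.0923
```

Call:
apply_moves --commands '[1.1,-4,0,0,0,0,9.3,1.1,-4,0,0,0,0,9.3,1.1,-4,0,0,0,0,9.3,0.6,-1.8,0,0,0,0,9.3,0,0,0,0,0,0,9.3,0,0,0,0,0,0,9.3]'

```text
t: 15.6
tool_pos: [0.536, 0.2236, 0.1475]
orientation: [-3.14, 0.008, 0.006]
force: [0.9, -0.8, -0.1]
opening: 0.0933
```

```bash
python3 - <<'E'
from h import *
s=read_state();print(s["tool_pos"],s["orientation"])
im,d=read_camera("wrist");P=cloud("wrist",d)
k=(d>0)&(P[...,2]>.071)&(P[...,2]<.083)&(P[...,0]>.48)&(P[...,0]<.6)&(P[...,1]>.15)&(P[...,1]<.25)
T=P[k];c,r=cv2.minEnclosingCircle(T[:,:2].astype(np.float32)*1000);print(k.sum(),np.round(c,1),round(r,1))
im,d=read_camera("top");cv2.imwrite("pics/top2.png",cv2.resize(im[130:280,120:390],None,fx=2.8,fy=2.8))
E
```

```text
[0.5359508  0.22360525 0.14751509] [-3.13988444  0.00760227  0.00556132]
1749 [544.5 207.9] 21.7
```

View pics/top2.png

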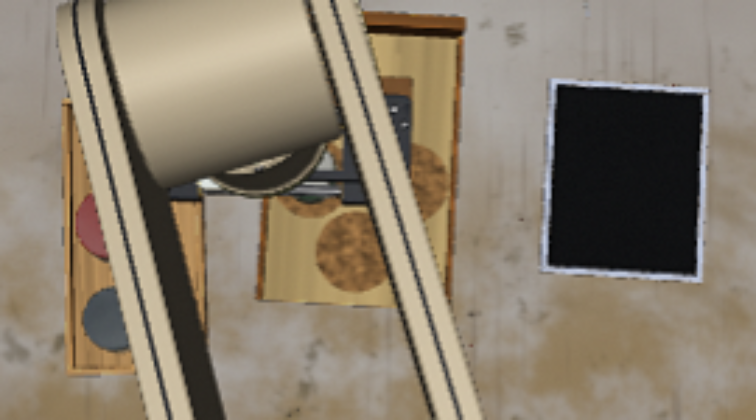

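Red (100,227) and grey (110,318) stand upright in the side tray, and two cork discs are free. Next is the small jar.

Call:
apply_moves --commands '[0.7,-1.4,0,0,0,0,9.3,0,0,-3,0,0,0,9.3,0,0,0,0,0,0,9.3]'

```text
t: 16.08
tool_pos: [0.5436, 0.2102, 0.1176]
orientation: [-3.14, 0.001, 0.004]
force: [-0.9, 0.6, -0.2]
opening: 0.0927
```

Call:
apply_moves --commands '[0,-0.2,-4,0,0,0,9.3,0,0,-3.4,0,0,0,9.3,0,0,0,0,0,0,9.3]'

```text
t: 16.45
tool_pos: [0.5469, 0.2085, 0.0469]
orientation: [-3.139, -0.0, -0.006]
force: [0.8, 0.3, 0.6]
opening: 0.0928
```

Call:
apply_moves --commands '[-0.3,-0.05,-1,0,0.004,0,9.3,0,0,-0.2,0,0,0,9,0,0,0,0,0,0,4.2,0,0,0,0,0,0,4.2,0,0,0,0,0,0,4.2,0,0,0,0,0,0,4.2,0,0,0,0,0,0,4.2]' --squeeze 14

```text
t: 17.32
tool_pos: [0.5481, 0.2092, 0.0412]
orientation: [-3.136, -0.001, -0.013]
force: [-0.2, 0.2, -0.6]
opening: 0.0472
```

Call:
apply_moves --commands '[0,0,4,0,0,0,4.2,0,0,3,0,0,0,4.2,0.6,4,0,0,0,0,4.2,0.6,4,0,0,0,0,4.2,0.6,4,0,0,0,0,4.2,0.2,2,0,0,0,0,4.2,0,0,0,0,0,0,4.2,0,0,0,0,0,0,4.2]'

```text
t: 18.32
tool_pos: [0.5655, 0.351, 0.1094]
orientation: [-3.139, 0.002, -0.002]
force: [-0.6, -0.6, -2.2]
opening: 0.0467
```

Call:
apply_moves --commands '[0.6,1.4,0,0,0,0,4.2,0,0,-2.5,0,0,0,4.2,0,0,-2.5,0,0,0,4.2,0,0,0,0,0,0,4.2]'

```text
t: 18.82
tool_pos: [0.5721, 0.3604, 0.0584]
orientation: [-3.141, 0.008, -0.001]
force: [0.3, 0.5, -2.3]
opening: 0.0469
```

Call:
apply_moves --commands '[0.1,0.3,-1.3,0,0,0,4.2,0,0,-0.5,0,0,0,4.2,0,0,-0.2,0,0.003,0,4.2]'

```text
t: 19.2
tool_pos: [0.5748, 0.363, 0.0401]
orientation: [-3.139, 0.01, -0.001]
force: [-0.4, -0.3, -2.3]
opening: 0.0471
```

Call:
apply_moves --commands '[-0.1,0.05,-0.3,0,0.003,0,4.2,0,0,-0.2,0,0,0,4.2,0,0,0,0,0,0,4.2]'

```text
t: 19.58
tool_pos: [0.5746, 0.3641, 0.038]
orientation: [-3.139, 0.01, 0.001]
force: [0.0, -0.0, -0.8]
opening: 0.0474
```

Call:
apply_moves --commands '[0,0,-0.2,0,0,0,4.2,0,0,0,0,0,0,4.2]'

```text
t: 19.82
tool_pos: [0.5752, 0.3645, 0.0373]
orientation: [-3.138, 0.01, -0.001]
force: [0.1, 0.0, -1.4]
opening: 0.0472
```

Call:
apply_moves --commands '[0,0,-0.25,0,0,0,4.2,0,0,-0.1,0,0,0,4.2]'

```text
t: 20.08
tool_pos: [0.5759, 0.3649, 0.0369]
orientation: [-3.137, 0.009, -0.003]
force: [-2.1, -1.6, 3.3]
opening: 0.047
```

Call:
apply_moves --commands '[0,0,0.05,0,0,0,7.5,0,0,0,0,0,0,7.5,0,0,0,0,0,0,7.5,0,0,0,0,0,0,7.5,0,0,5,0,0,0,7.5,0,0,5,0,0,0,7.5,0,0,3,0,0,0,7.5,0,0,0,0,0,0,7.5]'

```text
t: 21.08
tool_pos: [0.5744, 0.3642, 0.1685]
orientation: [-3.139, 0.009, 0.0]
force: [0.0, -0.4, 0.5]
opening: 0.0753
```

Call:
apply_moves --commands '[0.4,-3,0,0,0,0.17,7,0.4,-3,0,0,0,0.17,7,0.4,-3,0,0,0,0.17,7,0.4,-3,0,0,0,0.17,7,0.4,-3,0,0,0,0.17,7,0.4,-2,0,0,0,0.17,7,0,-1,0,0,0,0.17,7,0,0,0,0,0,0.17,7]'

```text
t: 22.08
tool_pos: [0.592, 0.1766, 0.1516]
orientation: [-2.405, -2.021, 0.031]
force: [-0.6, 0.2, 0.4]
opening: 0.0702
```

```bash
cat > blk.py <<'E'
from h import *
s=read_state();print(s["t"],s["tool_pos"],s["orientation"],s["q"])
im,d=read_camera("wrist");cv2.imwrite("pics/w2.png",im);P=cloud("wrist",d)
for r in cut_out("cork_block","wrist")[:1]:
    k=r["mask"]&(d>0)&(abs(P[...,2]-.032)<.006);T=P[k][:,:2].astype(np.float32)*1000;print(r["conf"],k.sum(),cv2.minAreaRect(T),np.median(P[k][:,2]))
E
python3 blk.py
```

```text
22.075 [0.59201255 0.17664269 0.15155192] [-2.40460928 -2.02074305  0.03115905] [ 0.21241602  0.23488317  1.49433031 -0.00892866  1.43015311  0.3867981 ]
0.67 3008 ((607.2278442382812, 166.12286376953125), (45.05863952636719, 84.2225341796875), 0.8790407180786133) 0.031078412697594524
```

Call:
apply_moves --commands '[1.4,-1.1,0,0,0,0.17,6.8,0,0,-2,0,0,0,6.8,0,0,0,0,0,0,6.8]'

```text
t: 22.55
tool_pos: [0.6036, 0.1668, 0.1263]
orientation: [-2.239, -2.2, 0.038]
force: [-0.2, 1.1, 0.1]
opening: 0.0677
```

```bash
python3 blk.py; python3 -c "
from h import *
from scipy.spatial.transform import Rotation as R
print(R.from_rotvec(read_state()['orientation']).as_matrix().round(4))"
```

```text
22.55 [0.60362407 0.16682639 0.1262539 ] [-2.23865856 -2.20040922  0.03762821] [ 0.19457582  0.28013598  1.48857587 -0.01139086  1.39421209  0.21392909]
0.83 3607 ((608.7034912109375, 165.8353271484375), (44.9149284362793, 84.23859405517578), 0.2872474789619446) 0.03298226388539474
[[ 0.0147  0.9998 -0.0149]
 [ 0.9998 -0.0149 -0.0146]
 [-0.0148 -0.0146 -0.9998]]
```

View pics/w2.png

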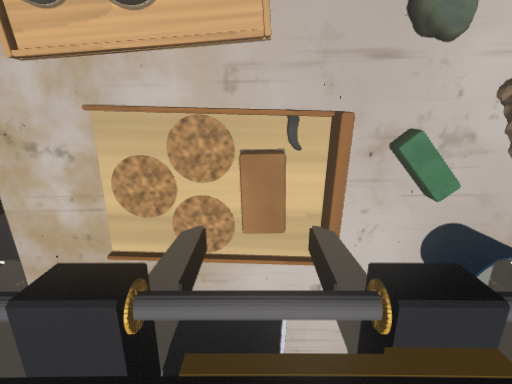

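The wrist view shows the block at cols 240–286, rows 150–234, with clear floor on both sides and the rail beyond it. Now descending.

Call:
apply_moves --commands '[0.45,-0.15,-3,0.015,-0.015,0,6.8,0,0,-3,0,0,0,6.8,0,0,0,0,0,0,6.8]'

```text
t: 23.02
tool_pos: [0.6105, 0.1672, 0.0699]
orientation: [2.244, 2.197, 0.007]
force: [-1.1, 0.1, -0.4]
opening: 0.0683
```

Call:
apply_moves --commands '[-0.3,-0.15,-3,0,0,0,6.8,0,0,-1.6,0,0,0,6.8,0,0,0,0,0,0,6.8]'

```text
t: 23.4
tool_pos: [0.6104, 0.167, 0.0283]
orientation: [2.244, 2.192, 0.015]
force: [-0.2, 0.8, -0.9]
opening: 0.0682
```

Call:
apply_moves --commands '[-0.25,-0.1,-1,0,0.005,0,6.8,0,0,-0.45,0,0,0,6.8,0,0,-0.1,0,0,0,6.8]'

```text
t: 23.78
tool_pos: [0.6102, 0.1666, 0.0153]
orientation: [2.245, 2.192, 0.016]
force: [0.1, -1.1, 0.2]
opening: 0.068
```

Call:
apply_moves --commands '[-0.2,-0.1,-0.15,0,0,0,6.8,0,0,-0.1,0,0,0,4,0,0,-0.05,0,0,0,4,0,0,-0.05,0,0,0,4,0,0,0,0,0,0,4]' --squeeze 12

```text
t: 24.4
tool_pos: [0.6085, 0.1656, 0.0125]
orientation: [2.245, 2.192, 0.017]
force: [-0.4, -0.3, 0.3]
opening: 0.0459
```

Call:
apply_moves --commands '[0,0,5,0,0,0,4,0,0,4,0,0,0,4,-0.7,-3,0,0,0,-0.17,4,-0.7,-4,0,0,0,-0.17,4,-0.7,-4,0,0,0,-0.17,4,-0.7,-4,0,0,0,-0.17,4,-0.7,-3,0,0,0,-0.17,4,-0.7,-2,0,0,0,-0.17,4]'

```text
t: 25.4
tool_pos: [0.5644, -0.0387, 0.1045]
orientation: [3.036, 0.773, 0.015]
force: [-0.7, 0.7, -1.1]
opening: 0.0457
```

Call:
apply_moves --commands '[-0.5,0,0,0,0,-0.17,4,0,0,0,0,0,-0.17,4,0,0,0,0,0,-0.17,4,0,0,0,0,0,-0.05,4,0,0,0,0,0,0,4]'

```text
t: 26.02
tool_pos: [0.5583, -0.0411, 0.104]
orientation: [3.128, -0.134, 0.009]
force: [1.1, -0.4, -1.1]
opening: 0.0458
```

```bash
cat > or.py <<'E'
from h import *
from scipy.spatial.transform import Rotation as R
s=read_state();M=R.from_rotvec(s['orientation']).as_matrix();print(s["t"],s["tool_pos"].round(4) if hasattr(s["tool_pos"],"round") else s["tool_pos"],"jaw",np.degrees(np.arctan2(M[1,1],M[0,1])).round(2),"z",M[:,2].round(4),"ydown",M[2,1].round(4),s["force"],s["opening"])
E
python3 or.py
```

```text
26.025 [ 0.5583 -0.0411  0.104 ] jaw -94.93 z [ 0.0055 -0.0114 -0.9999] ydown 0.0109 [ 1.10299768 -0.40742026 -1.11314956] 0.04583392659770328
```

Call:
apply_moves --commands '[-0.4,-1.2,0,0.011,0.005,0.045,4,-0.4,-1.1,0,0,0,0,4,0,0,0,0,0,0,4,0,0,-3,0,0,0,4,0,0,-2.5,0,0,0,4,0,0,0,0,0,0,4]'

```text
t: 26.78
tool_pos: [0.5508, -0.0643, 0.0485]
orientation: [3.141, -0.061, 0.005]
force: [0.2, -0.1, -0.7]
opening: 0.046
```

Call:
apply_moves --commands '[-0.2,0,-2,0,0,0,4,0,0,-1.2,0,0,0,4,0,0,0,0,0,0,4]'

```text
t: 27.15
tool_pos: [0.551, -0.0642, 0.019]
orientation: [3.14, -0.061, 0.011]
force: [0.6, -0.6, -1.1]
opening: 0.0457
```

Call:
apply_moves --commands '[-0.2,0,-0.6,0,0.005,0,4,0,0,-0.3,0,0,0,4,0,0,-0.2,0,0,0,4]'

```text
t: 27.52
tool_pos: [0.5508, -0.0645, 0.0098]
orientation: [3.139, -0.061, 0.008]
force: [0.1, 0.5, -0.4]
opening: 0.0462
```

Call:
apply_moves --commands '[-0.1,0,-0.15,0,0,0,4,0,0,-0.1,0,0,0,4,0,0,0,0,0,0,6.5,0,0,0,0,0,0,6.5,0,0,0,0,0,0,6.5,0,0,5,0,0,0,6.5,0,0,5,0,0,0,9.3,0,0,5,0,0,0,9.3]'

```text
t: 28.52
tool_pos: [0.5452, -0.0636, 0.1559]
orientation: [-3.141, 0.061, 0.008]
force: [0.9, -0.1, -0.5]
opening: 0.0807
```

```bash
python3 - <<'E'
from h import *
im,d=read_camera("wrist");P=cloud("wrist",d)
r=cut_out("cork_block","wrist");k=r[0]["mask"]&(d>0)&(abs(P[...,2]-.028)<.008);print(r[0]["conf"],cv2.minAreaRect(P[k][:,:2].astype(np.float32)*1000),np.percentile(P[k][:,2],[5,50,95]))
im,d=read_camera("top");d0=np.load("top0.npy");P=cloud("top",d);cv2.imwrite("pics/top3.png",cv2.resize(im[130:280,120:390],None,fx=2.8,fy=2.8))
for n,h in [("jar_large",.099),("jar_medium",.084),("jar_small",.074)]:
    k=(d>0)&(abs(P[...,2]-h)<.006)&(abs(P[...,0]-.495)<.12)&(abs(P[...,1]-.363)<.06)
    nl,lab,st,_=cv2.connectedComponentsWithStats(k.astype(np.uint8))
    for i in range(1,nl):
        if st[i,4]>100:
            T=P[lab==i];c,r=cv2.minEnclosingCircle(T[:,:2].astype(np.float32)*1000);print(n,st[i,4],np.round(c,1),round(r,1))
E
```

```text
0.63 ((556.2599487304688, -66.42567443847656), (44.675392150878906, 84.35552978515625), 89.00865173339844) [0.03232669 0.03543253 0.03595056]
jar_large 523 [496.5 363. ] 29.3
jar_medium 398 [420.1 360.9] 25.5
jar_small 277 [572.7 363.8] 21.9
```

View pics/top3.png

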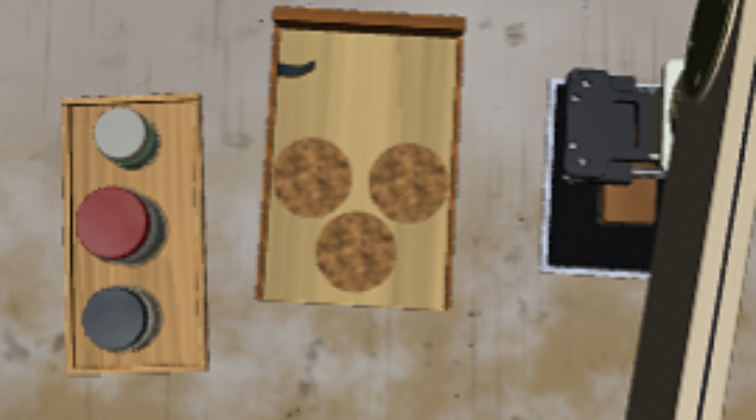

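The tray holds all three jars upright. The stand is empty, and the block shows at (628,200) in the work tray. The arm was still moving for that last measurement, so I'll repeat it.

Call:
apply_moves --commands '[0,2,2,0,0,0,9.3,0,0,0,0,0,0,9.3,0,0,0,0,0,0,9.3,0,0,0,0,0,0,9.3]'

```text
t: 29.18
tool_pos: [0.5463, -0.0423, 0.176]
orientation: [3.141, -0.06, -0.004]
force: [0.3, -0.1, 0.4]
opening: 0.0929
```

```bash
python3 - <<'E'
from h import *
s=read_state();print(s["tool_pos"])
im,d=read_camera("wrist");cv2.imwrite("pics/w3.png",im);P=cloud("wrist",d)
r=cut_out("cork_block","wrist");k=r[0]["mask"]&(d>0)&(abs(P[...,2]-.028)<.008);print(r[0]["conf"],cv2.minAreaRect(P[k][:,:2].astype(np.float32)*1000),np.percentile(P[k][:,2],[5,50,95]))
r=cut_out("work_tray","wrist")
for q in r[:1]:
    k=q["mask"]&(d>0)&(P[...,2]<.02);print(q["conf"],cv2.minAreaRect(P[k][:,:2].astype(np.float32)*1000),np.percentile(P[k][:,2],[5,50,95]))
E
```

```text
[ 0.54633925 -0.04227616  0.17601404]
0.79 ((550.69384765625, -65.44508361816406), (44.73422622680664, 83.83092498779297), 88.94561004638672) [0.02550967 0.0273107  0.02853425]
0.94 ((544.15673828125, -65.26216125488281), (143.0294952392578, 177.2191619873047), 86.7792739868164) [0.00363149 0.00501203 0.00807381]
```

View pics/w3.png

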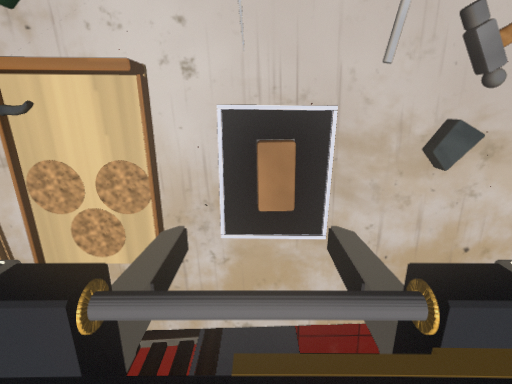

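Block (cols 257–296, rows 139–212) lies flat and central in the tray (cols 218–337, rows 104–240). Now returning the jars, small first.

Call:
apply_moves --commands '[0.4,5,0,0,0,0.04,8,0.4,5.5,0,0,0,0,8,0.4,5.5,0,0,0,0,8,0.4,5.5,0,0,0,0,8,0.4,5.5,0,0,0,0,8,0.4,5.5,0,0,0,0,8,0.4,4,0,0,0,0,8,0,2,0,0,0,0,8]'

```text
t: 30.32
tool_pos: [0.5737, 0.3501, 0.1737]
orientation: [3.139, -0.009, -0.007]
force: [0.3, -0.5, -0.5]
opening: 0.0797
```

Call:
apply_moves --commands '[0,0,0,0,0,0,8,0,0,0,0,0,0,8]'

```text
t: 30.58
tool_pos: [0.5736, 0.3492, 0.1729]
orientation: [3.138, -0.008, -0.008]
force: [0.5, -0.8, -0.2]
opening: 0.0799
```

```bash
python3 or.py
```

```text
30.575 [0.5736 0.3492 0.1729] jaw -90.28 z [-0.0054 -0.0037 -1.    ] ydown 0.0037 [ 0.48792515 -0.79739985 -0.23860595] 0.07994280624275878
```

Call:
apply_moves --commands '[0,1.5,0,0,0,0,8,0,0,0,0,0,0,8,0,0,-4,0,0,0,8,0,0,-4,0,0,0,8,0,0,0,0,0,0,8]'

```text
t: 31.2
tool_pos: [0.5755, 0.3615, 0.0935]
orientation: [3.139, -0.015, -0.004]
force: [-1.1, 0.0, -0.4]
opening: 0.08
```

Call:
apply_moves --commands '[0,0.3,-3,0,0,0,8,0,0,-2,0,0,0,8,0,0,0,0,0,0,8]'

```text
t: 31.58
tool_pos: [0.5787, 0.3652, 0.0482]
orientation: [3.141, -0.016, 0.006]
force: [-0.7, 0.4, -0.5]
opening: 0.0802
```

Call:
apply_moves --commands '[-0.35,0,-0.9,0,0.003,0,8,0,0,-0.2,0,0,0,8,-0.1,0,-0.15,0,0,0,8]'

```text
t: 31.95
tool_pos: [0.5763, 0.3662, 0.0393]
orientation: [-3.139, 0.016, -0.008]
force: [-0.2, 0.3, 1.0]
opening: 0.08
```

Call:
apply_moves --commands '[-0.1,-0.1,-0.3,0,0.004,0,8,-0.05,0,-0.1,0,0,0,4.2,-0.05,0,-0.1,0,0,0,4.2,0,0,-0.05,0,0,0,4.2,0,0,0,0,0,0,4.2,0,0,0,0,0,0,4.2]' --squeeze 14

```text
t: 32.7
tool_pos: [0.5744, 0.3653, 0.0341]
orientation: [-3.139, 0.016, -0.003]
force: [-1.3, -0.6, -0.6]
opening: 0.0474
```

Call:
apply_moves --commands '[0,0,4,0,0,0,4.2,0,0,4,0,0,0,4.2,-0.7,-4,0,0,0,0,4.2,-0.7,-4,0,0,0,0,4.2,-0.7,-4,0,0,0,0,4.2,-0.3,-1.8,0,0,0,0,4.2,0,0,0,0,0,0,4.2,0,0,0,0,0,0,4.2]'

```text
t: 33.7
tool_pos: [0.548, 0.2247, 0.1143]
orientation: [-3.139, 0.014, 0.001]
force: [-0.5, -0.4, -2.1]
opening: 0.0472
```

Call:
apply_moves --commands '[-0.1,-1.5,0,0,0,0,4.2,0,0,-2,0,0,0,4.2,0,0,-2,0,0,0,4.2,0,0,0,0,0,0,4.2]'

```text
t: 34.2
tool_pos: [0.5462, 0.2108, 0.0703]
orientation: [-3.139, 0.01, 0.003]
force: [1.0, 0.1, -1.6]
opening: 0.0471
```

Call:
apply_moves --commands '[-0.1,-0.15,-1.5,0,0,0,4.2,0,0,-0.8,0,0,0,4.2,0,0,0,0,0,0,4.2]'

```text
t: 34.58
tool_pos: [0.545, 0.2096, 0.0454]
orientation: [-3.139, 0.01, 0.004]
force: [0.4, 0.2, -0.9]
opening: 0.0472
```

Call:
apply_moves --commands '[0.15,-0.1,-0.35,0,0,0,4.2,0,0,-0.2,0,0,0,4.2,0,0,0,0,0,0,4.2]'

```text
t: 34.95
tool_pos: [0.5475, 0.2087, 0.0407]
orientation: [-3.139, 0.01, 0.001]
force: [-0.0, -0.5, -1.6]
opening: 0.0474
```

Call:
apply_moves --commands '[-0.1,0,-0.2,0,0,0,4.2,0,0,-0.15,0,0,0,4.2]'

```text
t: 35.2
tool_pos: [0.5469, 0.2089, 0.0381]
orientation: [-3.138, 0.01, -0.0]
force: [-5.1, -0.9, 9.7]
opening: 0.0471
```

Call:
apply_moves --commands '[0,0,0.05,0,0,0,7.5,0,0,0,0,0,0,7.5,0,0,0,0,0,0,7.5,0,0,5,0,0,0,8,0,0,5,0,0,0,8.5,-0.8,3,2,0,0,0,8.5,-1.4,4,0,0,0,0,8.5,-1.4,4,0,0,0,0,8.5]'

```text
t: 36.2
tool_pos: [0.5113, 0.319, 0.1635]
orientation: [-3.137, 0.019, -0.004]
force: [0.6, -0.6, 0.3]
opening: 0.085
```

Call:
apply_moves --commands '[-0.8,2,0,0,0,0,8.5,0,0,0,0,0,0,8.5,0,0,0,0,0,0,8.5]'

```text
t: 36.58
tool_pos: [0.5022, 0.3418, 0.1639]
orientation: [-3.137, 0.012, -0.005]
force: [1.2, -0.2, -0.2]
opening: 0.0848
```

```bash
python3 or.py
```

```text
36.575 [0.5022 0.3418 0.1639] jaw -90.45 z [ 0.0033  0.0048 -1.    ] ydown -0.0048 [ 1.24846666 -0.19747755 -0.24869121] 0.0848043929022369
```

Call:
apply_moves --commands '[-0.4,2.2,0,0,0,0,8.5,0,0,0,0,0,0,8.5,0,0,-2,0,0,0,8.5,0,0,-2,0,0,0,8.5,0,0,0,0,0,0,8.5]'

```text
t: 37.2
tool_pos: [0.4982, 0.3628, 0.1193]
orientation: [-3.138, 0.017, -0.002]
force: [0.0, -0.1, 0.1]
opening: 0.0848
```

Call:
apply_moves --commands '[0,0.1,-4,0,0,0,8.8,-0.1,0,-2,0,0,0,8.8,-0.1,0,0,0,0,0,8.8]'

```text
t: 37.58
tool_pos: [0.4965, 0.3633, 0.058]
orientation: [-3.138, 0.019, -0.002]
force: [-0.3, -0.7, 0.6]
opening: 0.0878
```

Call:
apply_moves --commands '[0,0,-0.8,0,0,0,8.8,0,0,-0.2,0,0,0,5.8,0,0,-0.1,0,0,0,5.8,0,0,-0.05,0,0,0,5.8,0,0,0,0,0,0,5.8,0,0,0,0,0,0,5.8]' --squeeze 18

```text
t: 38.33
tool_pos: [0.4987, 0.3646, 0.05]
orientation: [-3.135, 0.018, -0.01]
force: [-0.1, 0.7, -2.2]
opening: 0.0634
```

Call:
apply_moves --commands '[0,0,4,0,0,0,5.8,0,0,4,0,0,0,5.8,0,0,3,0,0,0,5.8,0.9,-4,0,0,0,0.15,5.8,0.9,-5,0,0,0,0.15,5.8,0.9,-5,0,0,0,0.15,5.8,0.9,-4,0,0,0,0.15,5.8,0,-2,0,0,0,0.1,5.8]'

```text
t: 39.33
tool_pos: [0.5326, 0.1594, 0.1614]
orientation: [-2.94, -1.096, -0.004]
force: [0.5, 0.4, -2.3]
opening: 0.0637
```

Call:
apply_moves --commands '[0,0,0,0,0,0,5.8,0,0,0,0,0,0,5.8]'

```text
t: 39.58
tool_pos: [0.5324, 0.1584, 0.1611]
orientation: [-2.942, -1.09, -0.003]
force: [-0.4, -0.5, -3.2]
opening: 0.0632
```

```bash
python3 or.py
```

```text
39.575 [0.5324 0.1584 0.1611] jaw -49.35 z [ 2.0e-04  5.1e-03 -1.0e+00] ydown -0.0037 [-0.43657704 -0.54786238 -3.21699839] 0.06316561122466055
```

Call:
apply_moves --commands '[0.4,-1.6,0,0,0,0,5.8,0.4,-1.4,0,0,0,0,5.8,0,0,0,0,0,0,5.8,0,0,-3,0,0,0,5.8,0,0,-2,0,0,0,5.8,0,0,0,0,0,0,5.8]'

```text
t: 40.33
tool_pos: [0.5414, 0.1282, 0.1105]
orientation: [-2.942, -1.088, -0.005]
force: [-0.5, 0.3, -2.2]
opening: 0.0631
```

Call:
apply_moves --commands '[0,-0.15,-3,0,0,0,5.8,0,0,-1.8,0,0,0,5.8,0,0,0,0,0,0,5.8]'

```text
t: 40.7
tool_pos: [0.5433, 0.1274, 0.0645]
orientation: [-2.942, -1.088, -0.011]
force: [-0.0, 0.2, -2.4]
opening: 0.0633
```

Call:
apply_moves --commands '[-0.2,-0.1,-0.9,0.003,0.005,0,5.8,0,0,-0.25,0,0,0,5.8,0,0,0,0,0,0,5.8]'

```text
t: 41.08
tool_pos: [0.5431, 0.1267, 0.0551]
orientation: [-2.938, -1.087, -0.011]
force: [-0.0, -0.4, -1.6]
opening: 0.0631
```

Call:
apply_moves --commands '[-0.1,-0.05,-0.25,0.003,0.003,0,5.8,0,0,-0.15,0,0,0,5.8]'

```text
t: 41.32
tool_pos: [0.5435, 0.1268, 0.054]
orientation: [-2.934, -1.086, -0.013]
force: [-5.2, -1.7, 7.6]
opening: 0.0634
```

Call:
apply_moves --commands '[0,0,0.05,0,0,0,9.2,0,0,0,0,0,0,9.2,0,0,0,0,0,0,9.2,0,0,0,0,0,0,9.2,0,0,5,0,0,0,9.2,0,0,5,0,0,0,9.2,0,0,2,0,0,0,9,-1,2,0,0,0,-0.1,9]'

```text
t: 42.32
tool_pos: [0.5338, 0.146, 0.1787]
orientation: [-2.987, -0.932, -0.016]
force: [0.2, 0.6, -0.0]
opening: 0.09
```

Call:
apply_moves --commands '[-2.4,4.5,0,0,0,-0.15,8.5,-2.4,4.5,0,0,0,-0.15,8.5,-2.4,4.5,0,0,0,-0.15,8.5,-2.4,4.5,0,0,0,-0.15,8.5,-1,2,0,0,0,0,8,0,0,0,0,0,0,8,0,0,0,0,0,0,8]'

```text
t: 43.2
tool_pos: [0.4241, 0.3518, 0.1795]
orientation: [-3.133, 0.027, -0.025]
force: [-0.7, 0.0, 0.9]
opening: 0.08
```

```bash
python3 or.py
```

```text
43.2 [0.4241 0.3518 0.1795] jaw -90.97 z [ 0.0158  0.0086 -0.9998] ydown -0.0088 [-0.65207676  0.03009797  0.86350223] 0.08003599146104742
```

Call:
apply_moves --commands '[0,1,0,-0.008,0.016,0.017,8.5,0,0,0,0,0,0,8.5,0,0,-4,0,0,0,8.5,0,0,-4,0,0,0,8.5,0,0,0,0,0,0,8.5]'

```text
t: 43.82
tool_pos: [0.4273, 0.36, 0.0988]
orientation: [-3.141, 0.005, -0.001]
force: [0.0, -0.2, -0.3]
opening: 0.0853
```

Call:
apply_moves --commands '[-0.5,0.15,-3,0,0,0,8.5,0,0,-2.2,0,0,0,8.5,0,0,0,0,0,0,8.5]'

```text
t: 44.2
tool_pos: [0.4258, 0.3627, 0.0514]
orientation: [-3.138, 0.007, -0.008]
force: [-0.8, 0.0, 0.0]
opening: 0.085
```

Call:
apply_moves --commands '[-0.35,-0.05,-1.2,0,0.008,0,8.5,-0.1,0,-0.4,0,0,0,8.5,-0.1,0,-0.2,0,0,0,8.5]'

```text
t: 44.58
tool_pos: [0.4228, 0.3637, 0.037]
orientation: [-3.134, 0.008, -0.003]
force: [-0.1, -0.3, 0.4]
opening: 0.0848
```

Call:
apply_moves --commands '[0,-0.15,-0.3,0,0.002,0,8.5,0,0,-0.15,0,0,0,5,-0.05,0,-0.1,0,0,0,5,-0.05,0,-0.05,0,0,0,5,0,0,0,0,0,0,5,0,0,0,0,0,0,5]' --squeeze 15

```text
t: 45.32
tool_pos: [0.422, 0.3624, 0.0313]
orientation: [-3.134, 0.008, -0.0]
force: [0.3, 0.5, 0.1]
opening: 0.0556
```

Call:
apply_moves --commands '[0,0,4,0,0,0,5,0,0,5,0,0,0,5,1.5,-4.7,0,0,0,0,5,1.5,-4.7,0,0,0,0,5,1.5,-4.7,0,0,0,0,5,1,-3,0,0,0,0,5,0,0,0,0,0,0,5,0,0,0,0,0,0,5]'

```text
t: 46.32
tool_pos: [0.4754, 0.1857, 0.1216]
orientation: [-3.136, 0.005, 0.004]
force: [-0.1, 1.0, -2.1]
opening: 0.0558
```

Call:
apply_moves --commands '[0.7,-1.4,0,0,0,0,5,0,0,-2.5,0,0,0,5,0,0,-2.5,0,0,0,5,0,0,0,0,0,0,5]'

```text
t: 46.82
tool_pos: [0.483, 0.1724, 0.0707]
orientation: [-3.136, -0.003, 0.003]
force: [0.1, -0.5, -1.9]
opening: 0.0559
```

Call:
apply_moves --commands '[0,-0.1,-1.7,0,0,0,5,0,0,-0.9,0,0,0,5,0,0,0,0,0,0,5]'

```text
t: 47.2
tool_pos: [0.4843, 0.1718, 0.0449]
orientation: [-3.136, -0.004, -0.0]
force: [0.1, -0.2, -1.8]
opening: 0.0552
```

Call:
apply_moves --commands '[-0.05,-0.1,-0.6,0,0,0,5,-0.05,0,-0.2,0,0,0,5,0,0,-0.1,0,0,0,5]'

```text
t: 47.58
tool_pos: [0.4842, 0.171, 0.0365]
orientation: [-3.135, -0.005, -0.003]
force: [0.6, 1.3, -2.2]
opening: 0.0556
```

Call:
apply_moves --commands '[0,0,-0.25,0,0.002,0,5,0,0,-0.1,0,0,0,5]'

```text
t: 47.82
tool_pos: [0.4849, 0.171, 0.0351]
orientation: [-3.136, -0.005, -0.002]
force: [-5.6, -1.3, 7.9]
opening: 0.0556
```

Call:
apply_moves --commands '[0,0,0.05,0,0,0,7.5,0,0,0,0,0,0,7.5,0,0,0,0,0,0,7.5,0,0,5,0,0,0,7.5,0,0,5,0,0,0,7.5,0,0,5,0,0,0,7.5,0,0,4,0,0,0,7.5,0,-5,0,0,0,0,7.5]'

```text
t: 48.82
tool_pos: [0.484, 0.1222, 0.2318]
orientation: [-3.135, -0.012, -0.003]
force: [1.4, -1.1, -0.5]
opening: 0.0749
```

Call:
apply_moves --commands '[0,-6,0,0,0,0,7.5,0,-6,0,0,0,0,7.5,0,-6,0,0,0,0,7.5,0,-6,0,0,0,0,7.5,-0.5,-6,0,0,0,0,7.5,-1,-6,0,0,0,0,7.5,-2,-6,0,0,0,0,7.5,-2,-6,0,0,0,0,7.5]'

```text
t: 49.82
tool_pos: [0.4292, -0.3656, 0.2338]
orientation: [-3.136, -0.02, -0.015]
force: [-0.2, -0.1, -0.1]
opening: 0.0748
```

Call:
apply_moves --commands '[-2,-4,0,0,0,0,7.5,-1,-2,0,0,0,0,7.5,0,0,0,0,0,0,7.5,0,0,0,0,0,0,7.5,0,0,0,0,0,0,7.5]'

```text
t: 50.45
tool_pos: [0.3962, -0.4302, 0.2326]
orientation: [-3.135, -0.011, -0.014]
force: [0.3, -1.0, 0.5]
opening: 0.0751
```

```bash
python3 or.py; python3 - <<'E'
from h import *
im,d=read_camera("top");P=cloud("top",d);d0=np.load("top0.npy");P0=cloud("top",d0);cv2.imwrite("pics/top4.png",cv2.resize(im[130:280,120:390],None,fx=2.8,fy=2.8))
for n,h,c0 in [("jar_large",.103,(540.7,124.7)),("jar_medium",.088,(482.1,169.4)),("jar_small",.078,(545,207))]:
  for nm,Q,dd in [("before",P0,d0),("now",P,d)]:
    k=(dd>0)&(abs(Q[...,2]-h)<.006)&(np.hypot(Q[...,0]-c0[0]/1e3,Q[...,1]-c0[1]/1e3)<.042)
    nl,lab,st,_=cv2.connectedComponentsWithStats(k.astype(np.uint8));i=1+st[1:,4].argmax()
    T=Q[lab==i];c,r=cv2.minEnclosingCircle(T[:,:2].astype(np.float32)*1000);print(n,nm,st[i,4],np.round(c,1),round(r,1),T[:,:2].mean(0).round(4),T[:,2].mean().round(4))
r=cut_out("cork_block","top");k=r[0]["mask"]&(d>0)&(P[...,2]>.02);print(r[0]["conf"],cv2.minAreaRect(P[k][:,:2].astype(np.float32)*1000),np.median(P[k][:,2]))
E
```

```text
50.45 [ 0.3962 -0.4302  0.2326] jaw -89.59 z [ 0.0088  0.0063 -0.9999] ydown -0.0063 [ 0.31733057 -0.98061355  0.47821292] 0.0751471590193208
jar_large before 519 [540.8 124.5] 28.7 [0.5404 0.1246] 0.1043
jar_large now 517 [542.3 123.5] 28.8 [0.5418 0.1237] 0.104
jar_medium before 391 [482.2 169.6] 25.1 [0.482  0.1696] 0.0891
jar_medium now 392 [483.1 169.7] 25.1 [0.4829 0.1698] 0.0889
jar_small before 282 [545.4 207.6] 21.5 [0.5451 0.2074] 0.0791
jar_small now 281 [544.9 207.7] 21.4 [0.5447 0.2075] 0.079
0.87 ((552.0255737304688, -63.59285354614258), (84.99085235595703, 43.33454132080078), 0.5352581739425659) 0.02985452195344291
```

View pics/top4.png

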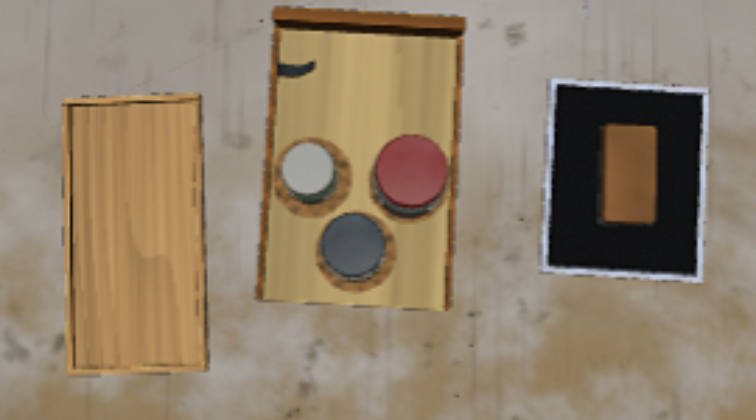

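The three jars are back on their discs (white (308,168), red (411,172), grey (354,245)) within 2 mm. The block is flat and central in the metal tray at (630,174), and the arm is clear, so I'm handing in.

```bash
python3 -c "
from plant import *
print(close_job())"
```

```text
the job is handed in; nothing more can be done
None
```

The job is done and handed in at about 50.6 s of the 147 s allowed. I moved the medium, large and small jars into the side tray and laid the block lengthwise in the metal tray. I then stood small, large and medium back on their discs.

**Jars:** In the final top-camera comparison with the start, the large jar is 1.8 mm off, the medium 0.9 mm and the small 0.5 mm (limit 12 mm). Cap heights are unchanged, so all three stand upright.

**Block:** It lies flat, about 3 mm from the tray centre (limit 20 mm). Its length is about 3° off the tray's (limit 15°).

**Arm:** It is clear of everything and still.

**Check that disagreed:** One wrist measurement of the block read about 6 mm off in position and 7 mm too high because the arm was still moving. I repeated it at rest and it agreed with the top camera.

I did not re-measure the tray poses at the end. The hand-in gave no verdict.

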